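Dress the counter display

TASK

Dress the display mat on the shop counter: put the flat tin on the middle of the wooden riser with the spice jar standing on the middle of the tin, stand the carton on the mat halfway between the riser and the change dish with its wider faces parallel to the mat's long sides, and stand the tall can directly behind the carton (on the side away from the robot, square to the mat), leaving a gap of about 25 mm between them. Leave everything upright, at rest and let go, and do not disturb the tea glass or the sugar bowl.

Things in the scene. Friction and masses are not known exactly. Their poses are not given: they have to be found in the camera images.
- mat: Thin black rubber counter mat, fixed, 250 mm (its x) by 370 mm (its y), 4 mm thick. Origin: centre of its underside, on the counter. Its x axis points away from the robot (turned at most 0.2 rad), its y axis, the long side, to the robot's left. The riser and the change dish stand on it; the carton and can are to stand on it.
- riser: Square wooden display riser, fixed on the mat at one end of it (left or right varies), 90 by 90 mm, 30 mm high, flat top, sides parallel to the mat's. Origin: centre of its underside; z up. The underside is 4 mm above the counter, so the top is 34 mm above it.
- dish: Round steel change dish holding a few brass coins, fixed on the mat at the other end from the riser, 100 mm across, 14 mm high. Origin: centre of its underside; z up. Its middle is 250 mm from the riser's middle, on a line parallel to the mat's long side.
- carton: Small upright cardboard tea carton, loose: 44 mm (its x) by 58 mm (its y), 78 mm high, about 120 g (mass varies 0.7 to 1.4 times). At the start it stands upright on the bare counter beside the mat, turned up to 0.7 rad. Origin: centre of its underside; z up.
- can: Tall food can, steel with a pale paper label and a pull tab on top, loose: 52 mm diameter at its rims, 50 mm between, 80 mm high, about 250 g (mass varies 0.7 to 1.4 times). Starts upright on the bare counter beside the mat. Origin: centre of its underside; z up.
- flat_tin: Flat round brass-coloured sweets tin with a closed lid, loose: 60 mm diameter at the lid, which is its upper 12 mm (58 mm below), 32 mm high, flat top, about 120 g (mass varies 0.7 to 1.4 times). Starts upright on the bare counter beside the mat. Origin: centre of its underside; z up.
- jar: Slim spice jar of brown glass with a dark cap, loose: 44 mm diameter, 70 mm high; the cap is the upper 18 mm, 40 mm diameter; about 150 g (mass varies 0.7 to 1.4 times). Starts upright on the bare counter beside the mat. Origin: centre of its underside; z up.
- tea_glass: Bystander, loose: empty tea glass fixed to its white saucer; saucer 84 mm diameter, 80 mm high over all. Stands to the outer left or right of the work. Origin: centre of its underside; z up.
- sugar_bowl: Bystander, loose: small white open sugar bowl, 76 mm diameter at the rim, 50 mm high. Stands to the outer side where the tea glass is not. Origin: centre of its underside; z up.
Not all that is in view belongs to the job. What is shaped like the jar but purple is not meant. What is shaped like the carton but green is not meant.

How it is judged:
At the end, for the whole second after the job is handed in: Tin on riser, centres within 12 mm; jar on tin within 10 mm; carton on mat within 15 mm along and across of the riser-dish midpoint, square within 0.15 rad; can on mat behind it, centres 58 to 90 mm apart along, 15 mm across the carton's axes; all upright within 0.08 rad, at rest (horizontal distance between flat_tin and riser below 0.012 m and z of flat_tin in the frame of riser between 0.026 and 0.034 m and horizontal distance between jar and flat_tin below 0.01 m and z of jar in the frame of flat_tin between 0.028 and 0.036 m and x of carton in the frame of mat between -0.04 and -0.01 m and y of carton in the frame of mat between -0.015 and 0.015 m and angle between the y axis of carton and the y axis of mat, either way round below 0.15 rad and height (world z) of each of carton, can below 0.009 m and (x of can in the frame of carton between 0.058 and 0.09 m or x of can in the frame of carton between -0.09 and -0.058 m) and y of can in the frame of carton between -0.015 and 0.015 m and x of can in the frame of mat above 0.01 m and angle between each of carton, can, flat_tin, jar's own z axis and vertical below 0.08 rad and linear speed of each of carton, can, flat_tin, jar below 0.01 m/s and angular speed of each of carton, can, flat_tin, jar below 0.1 rad/s); the robot touches nothing.
It fails at once if the tea glass is shifted by more than 25 mm or tipped over (distance of tea_glass from where it was at the start of the episode above 0.025 m or angle between tea_glass's own z axis and vertical above 0.35 rad).
It fails at once if the sugar bowl is shifted by more than 25 mm or tipped over (distance of sugar_bowl from where it was at the start of the episode above 0.025 m or angle between sugar_bowl's own z axis and vertical above 0.35 rad).
It also fails if it takes over 131 s, if anything falls off the work surface, if the arm or the gripper's body presses on something with over 40 N, if the wrist force passes 120 N, or if a joint passes its speed limit or range.

ROBOT

A 6-joint arm with a two-finger parallel gripper is mounted at the origin on the work surface. World frame = base frame: x ahead of the robot, y to its left, z up, the work surface at z = 0. Lengths are in m, angles in rad, forces in N, time in s.
With the tool pointing down it reaches from about 0.35 to 0.85 m from the base axis. Payload 8.1 kg.
Tool frame: the origin (TCP) lies at the very end of the fingers, on their centre line; the grasp point (between the pads) lies 19 mm behind it; z points along the fingers, y is the line along which they close (so a half turn about z gives the same grasp; the last joint's range is limited). The gripper opens to 93 mm and grips with 3 to 60 N. Pads are 15 mm wide; open, the fingers measure 128 mm over their backs; the gripper's body (75 mm by 188 mm) begins 65 mm behind the grasp point.
Start: joints at [1.22, 0.13, 1.488, -0, 1.523, -0.085], TCP at [0.158, 0.579, 0.197] pointing down, gripper open.
Joint ranges: [-2.96, 2.96], [-0.89, 2.26], [0.02, 2.5], [-1.34, 4.48], [0, 2.73], [-2.66, 2.66]. Speed limits (rad/s): [2.39, 2.39, 2.79, 3.14, 3.14, 3.14].

INTERFACE

Orientations are given as a unit quaternion [w, x, y, z].
In Python, from rig import manip gives the robot as it stands.
- The arm moves only by the tool play_rows, never from a script. Its argument "moves" is a list of rows, each an object with "travel": the shift along the tool's x, y, z in shares of 0.6 m (1.0 is 0.6 m), a list of three; "twist": the turn, a rotation vector about the tool's x, y, z in fractions of the full range, 1 being 120 degrees, a list of three; "hand": the finger opening in m, from 0 to 0.093. In form: [{"travel": [x, y, z], "twist": [rx, ry, rz], "hand": hand}, ...]. A call has 1 to 5 rows; each row is the pose to reach, as a shift and turn from the pose commanded when the call began, along the tool's axes at that moment; what a row does not reach only later rows make up. A row lasts 1/8 s, in which the tool goes at most 62.5 mm and 10.7 degrees, less where a joint would pass 70% of its speed; a pose out of reach is approached as far as the arm can. A shift or turn number past 1, either way, is cut back to 1. A call with a gripper value outside its range is refused whole. The fingers move at their own pace and stop on an object; the grip force is fixed at half the most. Time passes only in rows, so rows that repeat a pose let the fingers close. It gives the time, the measured TCP pose, the force, the opening and the grip force at its end, in the units of the state.
- manip.observe(): the state, without advancing time (a new reading comes with each control period).
- manip.grab_frame(name): name is "side" or "top"; returns a dict with "pixels" (384x512x3 uint8, red, green, blue), "fx", "fy", "cx", "cy" (pixels), "k1" (the pictures are not rectified: a ray, as slopes to the right and down, at radius r is drawn at 1 + k1 r^2 times it, then the intrinsics apply), "extrinsics" (4x4, takes a point from camera to world coordinates). Camera axes: x right, y down, z forward; pixel columns grow to the right and rows downward; lengths in m; the calibration is good to about 2 mm. A picture is of the moment at which its call begins. There is no depth.
- manip.finish_job(): hands the job in; it is judged then, once.
The state is a dict: "time": time; "joint_positions": joint angles; "qd": joint speeds; "tau": joint torques, N m; "tool_pos": TCP position; "ee_rot": TCP orientation; "contact_force": force on the tool from outside, world axes, zero at the start; "torque": the same for the moment, N m; "width": finger opening in m; "grasp_force": force on a finger pad.
Only numpy, scipy, OpenCV 4.12 (cv2) and the standard library are available. Lean on these libraries where they do the work, as an engineer would, in place of code of your own. Each camera call takes 0.05 s, during which the arm holds its last target. There are 200 camera calls.

## Working session

There is one attempt and no reset: what is moved stays moved. The work goes in short steps, Python scripts to look and compute and a tool call to move; the robot and the scene stay as the last step left them, time stands still between calls to the robot, and variables do not carry over. Pictures are saved under pics/ and viewed, at most 14 in all, crops included, and the job is handed in when it is done.

Besides the shell and the picture viewer there is one more tool, called after "Emit:" by a JSON object that holds its "op" and its "data", one argument or row to a line. play_rows: Moves the arm, as the interface text tells. Its arguments: {"type":"object","properties":{"moves":{"type":"array","items":{"type":"object","properties":{"travel":{"type":"array","items":{"type":"number"}},"twist":{"type":"array","items":{"type":"number"}},"hand":{"type":"number"}}}}},"required":["moves"]}

```bash
ls; mkdir -p pics; cat > h.py <<'E'
import numpy as np, cv2
from rig import manip
def grab(n):
    f=manip.grab_frame(n); return f
def ray(f,u,v):
    K=np.array([[f['fx'],0,f['cx']],[0,f['fy'],f['cy']],[0,0,1.]])
    p=cv2.undistortPoints(np.array([[[u,v]]],float),K,np.array([f['k1'],0,0,0.]))[0,0]
    E=np.array(f['extrinsics']); return E[:3,3],E[:3,:3]@np.array([p[0],p[1],1])
def onz(f,u,v,z):
    o,d=ray(f,u,v); return o+d*(z-o[2])/d[2]
def proj(f,P):
    E=np.linalg.inv(np.array(f['extrinsics'])); c=E[:3,:3]@np.array(P)+E[:3,3]
    x=c[:2]/c[2]; x=x*(1+f['k1']*(x@x)); return np.array([f['fx']*x[0]+f['cx'],f['fy']*x[1]+f['cy']])
E
python3 - <<'E'
from h import *
for n in('top','side'):
    f=grab(n); np.save(f'pics/{n}0.npy',f,allow_pickle=True)
    cv2.imwrite(f'pics/{n}0.png',cv2.resize(f['pixels'][:,:,::-1],(800,600)))
    print(n,f['fx'],f['cx'],f['k1'],np.array(f['extrinsics']).round(3).tolist())
print(manip.observe())
E
```

```text
pics
top 399.57331758944247 257.5077590829057 -0.08039394411567206 [[0.004, -0.996, 0.086, 0.391], [-1.0, -0.003, 0.01, 0.007], [-0.01, -0.086, -0.996, 1.213], [0.0, 0.0, 0.0, 1.0]]
side 470.0469235022375 249.91541858014034 -0.11736128009225433 [[0.703, -0.557, 0.442, -0.186], [-0.711, -0.547, 0.443, -0.701], [-0.004, -0.626, -0.78, 1.252], [0.0, 0.0, 0.0, 1.0]]
{'time': 0.1, 'joint_positions': array([ 1.21961247e+00,  1.31128005e-01,  1.48915687e+00, -6.85904441e-06,
        1.52302659e+00, -8.54144655e-02]), 'qd': array([-0.00052816, -0.00242918, -0.00357633, -0.00013571,  0.0004359 ,
        0.00124727]), 'tau': array([ 5.42801736e-04, -5.61344755e+01, -4.93092871e+01,  7.69979996e-02,
        2.92143814e-02,  7.33528054e-06]), 'tool_pos': array([0.15738723, 0.57840978, 0.19597451]), 'ee_rot': array([-1.82776512e-04,  1.32493738e-01,  9.91183470e-01, -8.39749896e-04]), 'contact_force': array([ 0.3426658 ,  0.94883143, -0.56047343]), 'torque': array([ 0.0056995 , -0.01239823, -0.01873529]), 'grasp_force': 0.0, 'width': 0.09314408818479399}
```

View pics/top0.png

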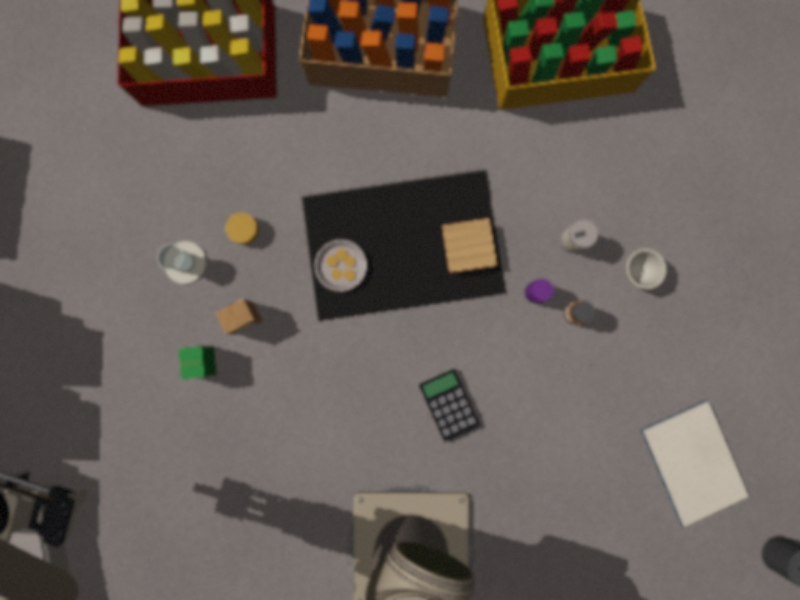

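View pics/side0.png

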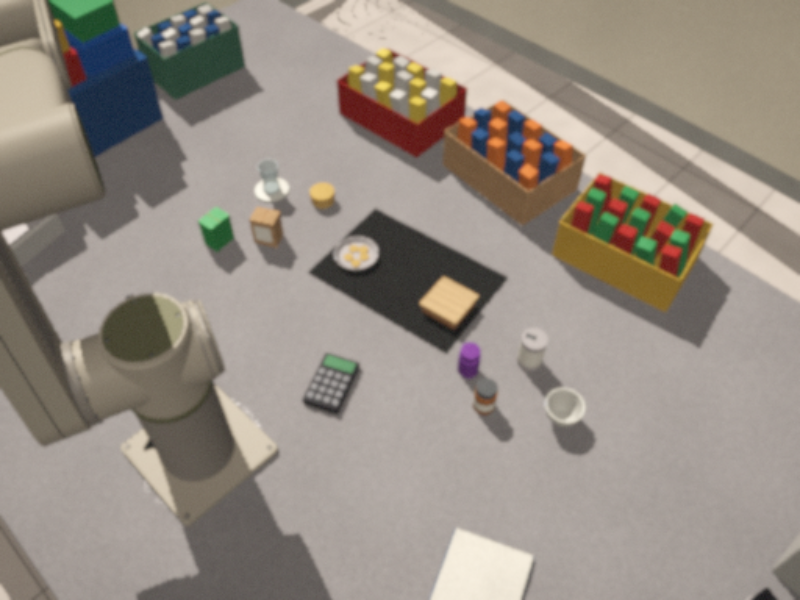

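Candidates (800×600 top view):
- Jar: the brown one with a dark cap at (580,313) fits. The purple one at (540,291) does not.
- Carton: the brown one at (238,316) fits. The green one at (196,362) does not.
- Tin: (241,228).
- Can: (578,236).
- Riser: (470,245), at the right end of the mat. Dish: (341,266), at the left.

The side view agrees: jar (486,395), can (533,347), carton (266,226), tin (322,195). Next I'll check the choice in a close crop.

```bash
python3 - <<'E'
from h import *
t=np.load('pics/top0.npy',allow_pickle=True).item()['pixels'];s=np.load('pics/side0.npy',allow_pickle=True).item()['pixels']
c=[t[130:220,325:440],t[125:215,105:220],s[195:285,275:390],s[95:185,120:235]]
c=[cv2.resize(x[:,:,::-1],None,fx=3.3,fy=3.3,interpolation=cv2.INTER_CUBIC) for x in c]
cv2.imwrite('pics/crop.png',np.vstack([np.hstack(c[:2]),np.hstack(c[2:])]))
for n,i in(('t',t),('s',s)):
  h=cv2.cvtColor(i,cv2.COLOR_RGB2HSV)
  for u,v in ([(371,200),(365,200),(376,198),(370,152),(152,202),(154,146),(300,157),(250,130),(420,170),(400,240)] if n=='t' else [(311,252),(311,246),(311,257),(341,222),(170,145),(206,125),(287,193),(270,170),(340,300)]): print(n,u,v,i[v,u],h[v,u])
E
```

```text
t 371 200 [78 74 73] [ 6 16 78]
t 365 200 [101  73  54] [ 12 119 101]
t 376 198 [73 75 73] [60  7 75]
t 370 152 [135 126 123] [  8  23 135]
t 152 202 [157 120  79] [ 16 127 157]
t 154 146 [173 138  67] [ 20 156 173]
t 300 157 [170 137  91] [ 17 119 170]
t 250 130 [31 30 29] [15 16 31]
t 420 170 [170 163 150] [ 20  30 170]
t 400 240 [120 113 109] [ 11  23 120]
s 311 252 [110 108 107] [ 10   7 110]
s 311 246 [116 115 112] [ 23   9 116]
s 311 257 [124  78  47] [ 12 158 124]
s 341 222 [194 185 179] [ 12  20 194]
s 170 145 [129 108  88] [ 15  81 129]
s 206 125 [233 197 122] [ 20 121 233]
s 287 193 [232 198 149] [ 18  91 232]
s 270 170 [49 50 46] [38 20 50]
s 340 300 [172 164 159] [ 12  19 172]
```

View pics/crop.png

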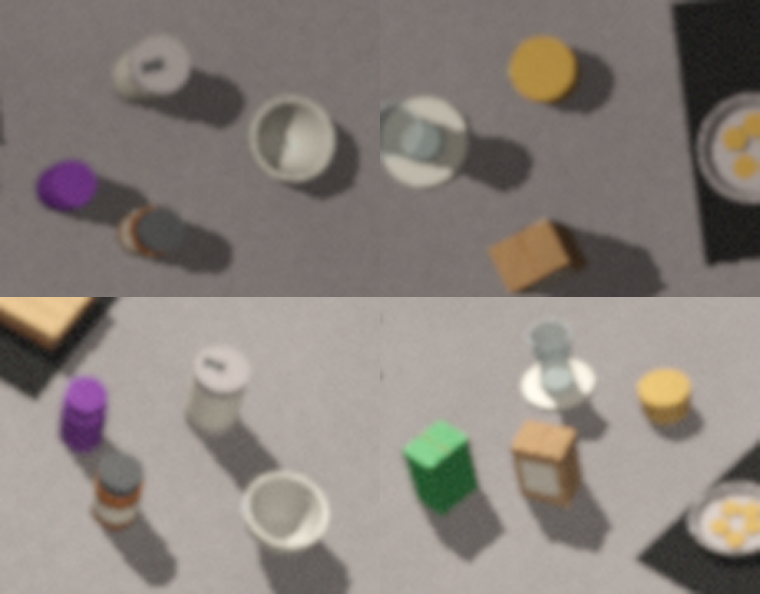

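The crop confirms it. The jar with grey cap and orange-brown body is at top (374,200) / side (311,247), and the purple one is separate. The carton is brown and the tin brass. Now I'll measure.

```bash
cat > m.py <<'E'
from h import *
def cont(m,uv):
    cs,_=cv2.findContours(m.astype(np.uint8),cv2.RETR_EXTERNAL,cv2.CHAIN_APPROX_NONE)
    cs=[c for c in cs if cv2.contourArea(c)>25]
    return min(cs,key=lambda c:np.hypot(*(c[:,0].mean(0)-uv)))[:,0]
def plane(f,c,z): return np.array([onz(f,u,v,z)[:2] for u,v in c],np.float32)
E
python3 - <<'E'
from m import *
from scipy.optimize import least_squares
t=np.load('pics/top0.npy',allow_pickle=True).item();s=np.load('pics/side0.npy',allow_pickle=True).item()
S=4
def up(f):
    i=cv2.resize(f['pixels'],None,fx=S,fy=S,interpolation=cv2.INTER_CUBIC)
    return cv2.cvtColor(i,cv2.COLOR_RGB2HSV).astype(int)
def px(c): return (np.array(c)+.5)/S-.5
for n,f in(('top',t),('side',s)):
    h=up(f);H,Sa,V=h[...,0],h[...,1],h[...,2]
    wood=(H>8)&(H<28)&(Sa>(95 if n=='top' else 60))&(V>(90 if n=='top' else 110))
    d=dict(top=dict(mat=(258,157),riser=(300,157),tin=(154,146),cart=(152,202)),side=dict(mat=(262,178),riser=(287,193),tin=(206,125),cart=(170,145)))[n]
    # mat: hull of (dark | wood) region
    c=px(cont(V<(62 if n=='top' else 75),np.array(d['mat'])*S));r=cv2.minAreaRect(plane(f,c,.004));print(n,'mat',np.round(r[0],4),np.round(r[1],4),r[2])
    c=px(cont(wood,np.array(d['riser'])*S));p=plane(f,c,.034);r=cv2.minAreaRect(p);print(n,'riser',np.round(r[0],4),np.round(r[1],4),r[2])
    c=px(cont(wood,np.array(d['tin'])*S));p=plane(f,c,.03);r=cv2.fitEllipse(p);print(n,'tin@.03',np.round(r[0],4),np.round(r[1],4))
    r=cv2.minAreaRect(plane(f,c,.016));print('   silh@.016',np.round(r[0],4),np.round(r[1],4))
    c=px(cont(wood,np.array(d['cart'])*S));p=plane(f,c,.078);r=cv2.minAreaRect(p);print(n,'cart',np.round(r[0],4),np.round(r[1],4),r[2])
def tri(a,b):
    o1,d1=ray(t,*a);o2,d2=ray(s,*b);A=np.c_[d1,-d2];x=np.linalg.lstsq(A,o2-o1,rcond=None)[0];P,Q=o1+d1*x[0],o2+d2*x[1];return (P+Q)/2,np.linalg.norm(P-Q)
for n,a,b,z in(('can',(373.7,149.7),(342.2,217.4),.08),('jar',(374,199.6),(311.6,246.8),.07)):
    print(n,tri(a,b),onz(t,*a,z),onz(s,*b,z))
q=np.array([(488,251),(545,219),(572,256),(515,291)],float);q=(q-[380,0])/3.304+[105,125];p=plane(t,q,.078);print(p,p.mean(0))
q=np.array([(513,449),(522,421),(578,434),(568,463)],float);q=(q-[380,297])/3.304+[120,95];p=plane(s,q,.078);print(p,p.mean(0))
for n,uv,z in(('dish',(341,266),.018),('glass',(184,262),.005),('bowl',(646,270),.05),('purple',(541,290),.07),('green',(196,362),.078)): print(n,onz(t,*(np.array(uv)/1.5625),z).round(3))
E
```

```text
top mat [0.5862 0.0156] [0.2467 0.3724] 8.599326133728027
top riser [ 0.5805 -0.1077] [0.0956 0.0954] 8.788368225097656
top tin@.03 [0.6141 0.3312] [0.0605 0.0626]
   silh@.016 [0.6167 0.3356] [0.063  0.0609]
top cart [0.4402 0.3248] [0.0456 0.0592] 27.3184814453125
side mat [0.5842 0.015 ] [0.2421 0.3659] 8.49836254119873
side riser [ 0.5774 -0.1092] [0.1046 0.1003] 8.555166244506836
side tin@.03 [0.6062 0.3227] [0.0623 0.097 ]
   silh@.016 [0.6131 0.3338] [0.0964 0.063 ]
side cart [0.4191 0.2969] [0.133 0.071] 52.591209411621094
can (array([ 0.5946912 , -0.31816489,  0.07581474]), np.float64(0.0006149126228895805)) [ 0.59369686 -0.31676137  0.08      ] [ 0.59220481 -0.31967709  0.08      ]
jar (array([ 0.45068514, -0.31709131,  0.07157758]), np.float64(0.0010990624266542194)) [ 0.4503419  -0.31716914  0.07      ] [ 0.45201803 -0.31687726  0.07      ]
[[0.44389355 0.36152184]
 [0.47194174 0.31197605]
 [0.43991798 0.28751242]
 [0.4093593  0.33680686]] [0.44127813 0.3244543 ]
[[0.4074163  0.3350411 ]
 [0.44049603 0.36131552]
 [0.4700868  0.30246943]
 [0.435179   0.2770005 ]] [0.43829453 0.31895664]
dish [0.54  0.137 0.018]
glass [0.55  0.45  0.005]
bowl [ 0.531 -0.443  0.05 ]
purple [ 0.491 -0.237  0.07 ]
green [0.356 0.395 0.078]
```

```bash
cat > go.py <<'E'
# go.py x y z yawdeg(of closing axis): travel/twist in tool frame from the present pose
import sys
from h import *
from scipy.spatial.transform import Rotation as Ro
x,y,z,yaw=map(float,sys.argv[1:5])
o=manip.observe();q=o['ee_rot'];R=Ro.from_quat([q[1],q[2],q[3],q[0]])
Y=np.array([np.cos(np.radians(yaw)),np.sin(np.radians(yaw)),0])
if Y@R.as_matrix()[:,1]<0: Y=-Y
Z=np.array([0,0,-1.]);T=Ro.from_matrix(np.c_[np.cross(Y,Z),Y,Z])
print('travel mm',(R.inv().apply(np.array([x,y,z])-o['tool_pos'])*1000).round(1),'twist',np.degrees((R.inv()*T).as_rotvec()).round(1),'pos',o['tool_pos'].round(4),'t',round(o['time'],2),'w',o['width'].round(4),'F',o['contact_force'].round(1),'q',o['joint_positions'].round(2))
E
python3 go.py .614 .333 .12 45
```

```text
Traceback (most recent call last):
  File "go.py", line 10, in <module>
    print('travel mm',(R.inv().apply(np.array([x,y,z])-o['tool_pos'])*1000).round(1),'twist',np.degrees((R.inv()*T).as_rotvec()).round(1),'pos',o['tool_pos'].round(4),'t',round(o['time'],2),'w',o['width'].round(4),'F',o['contact_force'].round(1),'q',o['joint_positions'].round(2))
                                                                                                                                                                                                  ^^^^^^^^^^^^^^^^
AttributeError: 'float' object has no attribute 'round'
```

```bash
sed -i "s/o\['width'\].round(4)/round(float(o['width']),4)/" go.py; python3 go.py .614 .333 .16 45
```

```text
travel mm [-505.  -116.8   36.1] twist [-0.1  0.  29.8] pos [0.1574 0.5784 0.196 ] t 0.1 w 0.0931 F [ 0.3  0.9 -0.6] q [ 1.22  0.13  1.49 -0.    1.52 -0.09]
```

The rows are not in the units I measure in: shifts go in shares of 0.6 m and turns go in shares of 120 degrees. I convert before sending: -0.505 m / 0.6 = -0.8417, -0.117 m / 0.6 = -0.195, 29.8 degrees / 120 = 0.2483.

Emit:
{"op": "play_rows", "data": {
  "moves": [
    {"travel":[-0.8417,-0.195,0.06],"twist":[0,0,0.2483],"hand":0.093},
    {"travel":[-0.8417,-0.195,0.06],"twist":[0,0,0.2483],"hand":0.093},
    {"travel":[-0.8417,-0.195,0.06],"twist":[0,0,0.2483],"hand":0.093},
    {"travel":[-0.8417,-0.195,0.06],"twist":[0,0,0.2483],"hand":0.093},
    {"travel":[-0.8417,-0.195,0.06],"twist":[0,0,0.2483],"hand":0.093}
  ]
}}

```text
time: 0.72
tool_pos: [0.4335, 0.4299, 0.1747]
ee_rot: [-0.0, 0.383, 0.924, -0.0]
contact_force: [0.9, 1.7, -0.4]
width: 0.0928
grasp_force: 0.0
```

```bash
python3 go.py .614 .333 .16 45
```

```text
travel mm [-196.2   59.2   14.7] twist [-0. -0. -0.] pos [0.4335 0.4299 0.1747] t 0.72 w 0.0928 F [ 0.9  1.7 -0.4] q [ 0.7   0.17  1.49  0.    1.49 -0.09]
```

Converted, -0.19 m / 0.6 = -0.3167, 0.058 m / 0.6 = 0.0967.

Emit:
{"op": "play_rows", "data": {
  "moves": [
    {"travel":[-0.3167,0.0967,0.0233],"twist":[0,0,0],"hand":0.093},
    {"travel":[-0.3167,0.0967,0.0233],"twist":[0,0,0],"hand":0.093},
    {"travel":[-0.3167,0.0967,0.0233],"twist":[0,0,0],"hand":0.093},
    {"travel":[-0.3167,0.0967,0.0233],"twist":[0,0,0],"hand":0.093},
    {"travel":[-0.3167,0.0967,0.0233],"twist":[0,0,0],"hand":0.093}
  ]
}}

```text
time: 1.35
tool_pos: [0.6074, 0.3372, 0.1603]
ee_rot: [-0.001, 0.384, 0.923, -0.001]
contact_force: [-0.5, -0.1, -0.2]
width: 0.0931
grasp_force: 0.0
```

```bash
python3 go.py .614 .333 .008 45
```

```text
travel mm [ -7.8   1.9 152.3] twist [-0.1 -0.1 -0.1] pos [0.6074 0.3372 0.1603] t 1.35 w 0.0931 F [-0.5 -0.1 -0.2] q [ 0.43  0.4   1.23  0.    1.51 -0.35]
```

Converted, 0.152 m / 0.6 = 0.2533, 0.12 m / 0.6 = 0.2.

Emit:
{"op": "play_rows", "data": {
  "moves": [
    {"travel":[-0.0117,0.0033,0.1],"twist":[0,0,0],"hand":0.093},
    {"travel":[-0.0117,0.0033,0.2],"twist":[0,0,0],"hand":0.093},
    {"travel":[-0.0117,0.0033,0.2533],"twist":[0,0,0],"hand":0.093},
    {"travel":[-0.0117,0.0033,0.2533],"twist":[0,0,0],"hand":0.093},
    {"travel":[-0.0117,0.0033,0.2533],"twist":[0,0,0],"hand":0.06}
  ]
}}

```text
time: 1.98
tool_pos: [0.6143, 0.3359, 0.0118]
ee_rot: [0.001, 0.382, 0.924, 0.001]
contact_force: [0.5, -0.5, 1.0]
width: 0.0867
grasp_force: 0.0
```

Emit:
{"op": "play_rows", "data": {
  "moves": [
    {"travel":[0,0,0],"twist":[0,0,0],"hand":0.04},
    {"travel":[0,0,0],"twist":[0,0,0],"hand":0.04},
    {"travel":[0,0,0],"twist":[0,0,0],"hand":0.04},
    {"travel":[0,0,0],"twist":[0,0,0],"hand":0.04},
    {"travel":[0,0,0],"twist":[0,0,0],"hand":0.04}
  ]
}}

```text
time: 2.6
tool_pos: [0.6144, 0.3342, 0.0106]
ee_rot: [0.0, 0.383, 0.924, 0.0]
contact_force: [-1.9, -1.9, 6.1]
width: 0.0414
grasp_force: 3.0
```

```bash
python3 go.py .58 -.1085 .13 45
```

```text
travel mm [-289.1 -337.1 -119.5] twist [ 0.  0. -0.] pos [0.6144 0.3342 0.0106] t 2.6 w 0.0414 F [-1.9 -1.9  6.1] q [ 0.43  0.54  1.34 -0.    1.26 -0.36]
```

```bash
python3 - <<'E'
from m import *
c=[]
for n in('top','side'):
    f=grab(n); p=proj(f,[.614,.333,.03]).astype(int);print(n,p)
    i=f['pixels'][p[1]-50:p[1]+50,p[0]-50:p[0]+50,::-1];c.append(cv2.resize(i,(400,400),interpolation=cv2.INTER_CUBIC))
cv2.imwrite('pics/g1.png',np.hstack(c))
E
```

```text
top [153 145]
side [205 122]
```

View pics/g1.png

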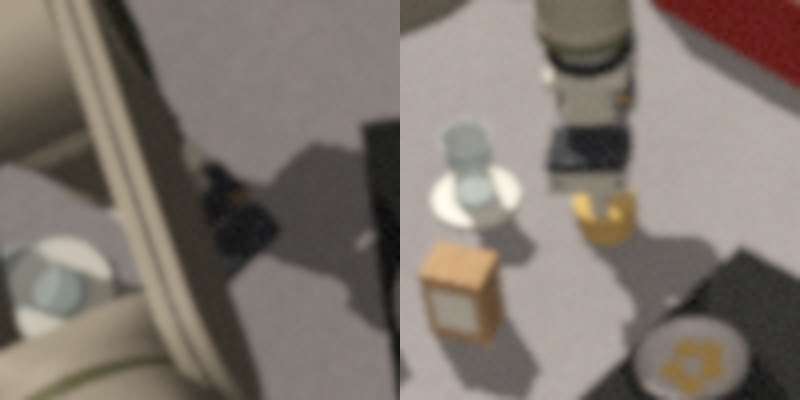

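```bash
python3 - <<'E'
from m import *
f=grab('side');i=f['pixels'][95:155,170:240,::-1];i=cv2.resize(i,None,fx=8,fy=8,interpolation=cv2.INTER_CUBIC)
o=manip.observe();print(o['tool_pos'],o['width'],o['grasp_force'],o['contact_force'])
p=o['tool_pos'];Y=np.array([.7071,.7071,0])
def pt(P):return (np.array(proj(f,P))-[170,95]+.5)*8
for k,c in((-.02,(0,0,255)),(.02,(255,0,0))): 
    for z in(0,.03): cv2.circle(i,tuple(pt(p+Y*k+[0,0,z]).astype(int)),4,c,-1)
for z in(0,.032):
    a=np.array([pt([.6144+.03*np.cos(t),.3342+.03*np.sin(t),z]) for t in np.linspace(0,6.28,40)],int);cv2.polylines(i,[a],True,(0,255,0))
cv2.imwrite('pics/g2.png',i)
E
```

```text
[0.61440655 0.33421302 0.01062663] 0.040283970849788 3.193992178348708 [-2.59260647 -2.21544968  5.75145012]
```

View pics/g2.png

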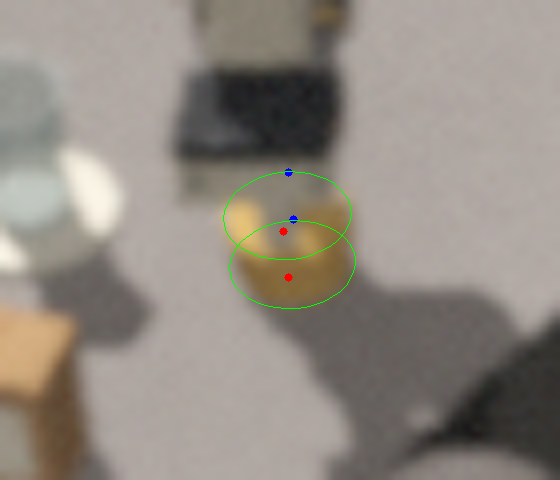

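The side crop shows the tin at crop (290,255), still centred under the tool. But the fingertip ends near (285,250), on the lid rather than beside it. The reported TCP height doesn't match the picture, so I'll lift and compare in free space.

Converted, -0.1 m / 0.6 = -0.1667, -0.05 m / 0.6 = -0.0833.

Emit:
{"op": "play_rows", "data": {
  "moves": [
    {"travel":[0,0,-0.0833],"twist":[0,0,0],"hand":0.04},
    {"travel":[0,0,-0.1667],"twist":[0,0,0],"hand":0.04},
    {"travel":[0,0,-0.1667],"twist":[0,0,0],"hand":0.04},
    {"travel":[0,0,-0.1667],"twist":[0,0,0],"hand":0.04}
  ]
}}

```text
time: 3.25
tool_pos: [0.6139, 0.3342, 0.1093]
ee_rot: [0.0, 0.383, 0.924, 0.0]
contact_force: [-0.3, 0.3, -0.9]
width: 0.0397
grasp_force: 0.0
```

```bash
python3 - <<'E'
from m import *
f=grab('side');i=f['pixels'][60:150,160:260,::-1];i=cv2.resize(i,None,fx=6,fy=6,interpolation=cv2.INTER_CUBIC)
o=manip.observe();print(o['tool_pos'],o['width'],o['grasp_force'],o['contact_force'],o['ee_rot'])
p=o['tool_pos'];Y=np.array([.7071,.7071,0])
def pt(P):return (np.array(proj(f,P))-[160,60]+.5)*6
for k,c in((-.02,(0,0,255)),(.02,(255,0,0))): 
    for z in(0,.03): cv2.circle(i,tuple(pt(p+Y*k+[0,0,z]).astype(int)),3,c,-1)
for z in(0,.032):
    a=np.array([pt([.6144+.03*np.cos(t),.3342+.03*np.sin(t),z]) for t in np.linspace(0,6.28,40)],int);cv2.polylines(i,[a],True,(0,255,0))
cv2.imwrite('pics/g3.png',i)
E
```

```text
[0.61307947 0.33389215 0.1079414 ] 0.0400597126480232 0.0 [ 0.04378222  0.44192466 -0.5235733 ] [-6.70395293e-04  3.82979683e-01  9.23756252e-01 -7.06693779e-04]
```

View pics/g3.png

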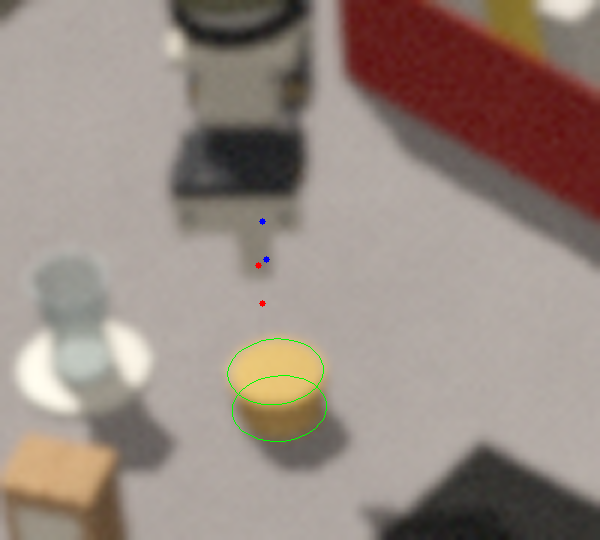

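In the free-space view the near fingertip shows at (257,277), but the reported TCP projects to (262,303). So the real tip is about 21 mm above the reported one. The lid contact agrees: reported 10.6 mm against a 32 mm lid. I'll use that offset from now on. The tin is undisturbed.

```bash
sed -i "s/^x,y,z,yaw=.*/&\nz-=.0212  # reported TCP lies 21 mm below the true tips/" go.py; python3 go.py .614 .334 .008 45
```

```text
travel mm [ -0.7   0.9 121.1] twist [-0.1 -0.  -0. ] pos [0.6131 0.3339 0.1079] t 3.3 w 0.0401 F [ 0.   0.4 -0.5] q [ 0.43  0.45  1.28  0.    1.42 -0.36]
```

Converted, 0.03 m / 0.6 = 0.05.

Emit:
{"op": "play_rows", "data": {
  "moves": [
    {"travel":[0,0,0],"twist":[0,0,0],"hand":0.093},
    {"travel":[0,0,0],"twist":[0,0,0],"hand":0.093},
    {"travel":[0,0,0],"twist":[0,0,0],"hand":0.093},
    {"travel":[0,0,0],"twist":[0,0,0],"hand":0.093},
    {"travel":[0,0,0.05],"twist":[0,0,0],"hand":0.093}
  ]
}}

```text
time: 3.92
tool_pos: [0.6163, 0.3355, 0.0827]
ee_rot: [0.002, 0.383, 0.924, 0.002]
contact_force: [0.4, -0.3, 0.8]
width: 0.0856
grasp_force: 0.0
```

Emit:
{"op": "play_rows", "data": {
  "moves": [
    {"travel":[0,0,0.0667],"twist":[0,0,0],"hand":0.093},
    {"travel":[0,0,0.1167],"twist":[0,0,0],"hand":0.093},
    {"travel":[0,0,0.15],"twist":[0,0,0],"hand":0.093},
    {"travel":[0,0,0.15],"twist":[0,0,0],"hand":0.04},
    {"travel":[0,0,0.15],"twist":[0,0,0],"hand":0.04}
  ]
}}

```text
time: 4.55
tool_pos: [0.6149, 0.3348, -0.009]
ee_rot: [0.001, 0.383, 0.924, 0.001]
contact_force: [-0.1, 0.7, -0.1]
width: 0.0776
grasp_force: 0.0
```

Emit:
{"op": "play_rows", "data": {
  "moves": [
    {"travel":[0,0,0],"twist":[0,0,0],"hand":0.03},
    {"travel":[0,0,0],"twist":[0,0,0],"hand":0.03},
    {"travel":[0,0,0],"twist":[0,0,0],"hand":0.03},
    {"travel":[0,0,0],"twist":[0,0,0],"hand":0.03},
    {"travel":[0,0,0],"twist":[0,0,0],"hand":0.03}
  ]
}}

```text
time: 5.18
tool_pos: [0.6148, 0.3347, -0.0092]
ee_rot: [0.001, 0.383, 0.924, 0.001]
contact_force: [-1.7, -0.9, 6.5]
width: 0.0584
grasp_force: 30.0
```

```bash
python3 go.py .58 -.1085 .13 45
```

```text
travel mm [-289.1 -337.6 -118.4] twist [ 0.1  0.  -0. ] pos [ 0.6148  0.3347 -0.0092] t 5.17 w 0.0584 F [-1.7 -0.9  6.5] q [ 0.43  0.56  1.35 -0.    1.23 -0.36]
```

Converted, -0.135 m / 0.6 = -0.225, -0.12 m / 0.6 = -0.2.

Emit:
{"op": "play_rows", "data": {
  "moves": [
    {"travel":[0,0,-0.0667],"twist":[0,0,0],"hand":0.03},
    {"travel":[0,0,-0.1667],"twist":[0,0,0],"hand":0.03},
    {"travel":[-0.0667,-0.075,-0.2],"twist":[0,0,0],"hand":0.03},
    {"travel":[-0.1333,-0.15,-0.2],"twist":[0,0,0],"hand":0.03},
    {"travel":[-0.2,-0.225,-0.2],"twist":[0,0,0],"hand":0.03}
  ]
}}

```text
time: 5.8
tool_pos: [0.603, 0.1524, 0.1098]
ee_rot: [0.0, 0.383, 0.924, 0.0]
contact_force: [-0.1, -1.0, -1.4]
width: 0.0582
grasp_force: 30.0
```

Converted, -0.2 m / 0.6 = -0.3333, -0.18 m / 0.6 = -0.3.

Emit:
{"op": "play_rows", "data": {
  "moves": [
    {"travel":[-0.0667,-0.075,0],"twist":[0,0,0],"hand":0.03},
    {"travel":[-0.1333,-0.15,0],"twist":[0,0,0],"hand":0.03},
    {"travel":[-0.2,-0.2333,0],"twist":[0,0,0],"hand":0.03},
    {"travel":[-0.25,-0.3,0],"twist":[0,0,0],"hand":0.03},
    {"travel":[-0.275,-0.3333,0],"twist":[0,0,0],"hand":0.03}
  ]
}}

```text
time: 6.42
tool_pos: [0.5775, -0.1069, 0.1093]
ee_rot: [0.0, 0.384, 0.923, -0.0]
contact_force: [0.6, 0.1, 0.0]
width: 0.0585
grasp_force: 30.0
```

```bash
python3 go.py .58 -.1085 .06 45
```

```text
travel mm [-2.9  0.7 70.5] twist [-0.   0.  -0.2] pos [ 0.5775 -0.1069  0.1093] t 6.42 w 0.0585 F [0.6 0.1 0. ] q [-0.27  0.15  1.63 -0.    1.36 -1.05]
```

Converted, 0.075 m / 0.6 = 0.125, 0.06 m / 0.6 = 0.1.

Emit:
{"op": "play_rows", "data": {
  "moves": [
    {"travel":[-0.005,0.0017,0.05],"twist":[0,0,0],"hand":0.03},
    {"travel":[-0.005,0.0017,0.1],"twist":[0,0,0],"hand":0.03},
    {"travel":[-0.005,0.0017,0.125],"twist":[0,0,0],"hand":0.03},
    {"travel":[-0.005,0.0017,0.125],"twist":[0,0,0],"hand":0.03},
    {"travel":[-0.005,0.0017,0.125],"twist":[0,0,0],"hand":0.03}
  ]
}}

```text
time: 7.05
tool_pos: [0.582, -0.1056, 0.0356]
ee_rot: [0.001, 0.383, 0.924, 0.0]
contact_force: [0.8, -0.4, -1.4]
width: 0.0583
grasp_force: 30.0
```

```bash
python3 go.py .58 -.1085 .046 45
```

```text
travel mm [-0.6 -3.5 10.8] twist [ 0.   0.1 -0. ] pos [ 0.582  -0.1056  0.0356] t 7.05 w 0.0583 F [ 0.8 -0.4 -1.4] q [-0.27  0.24  1.67 -0.    1.23 -1.05]
```

Converted, 0.0105 m / 0.6 = 0.0175, -0.001 m / 0.6 = -0.0017.

Emit:
{"op": "play_rows", "data": {
  "moves": [
    {"travel":[-0.0017,-0.0058,0.0117],"twist":[0,0,0],"hand":0.03},
    {"travel":[-0.0017,-0.0058,0.0175],"twist":[0,0,0],"hand":0.03},
    {"travel":[-0.0017,-0.0058,0.0175],"twist":[0,0,0],"hand":0.03},
    {"travel":[-0.0017,-0.0058,0.0175],"twist":[0,0,0],"hand":0.03}
  ]
}}

```text
time: 7.55
tool_pos: [0.5797, -0.1092, 0.0246]
ee_rot: [0.001, 0.383, 0.924, -0.0]
contact_force: [-1.9, -1.0, 6.3]
width: 0.0583
grasp_force: 30.0
```

Emit:
{"op": "play_rows", "data": {
  "moves": [
    {"travel":[0,0,0],"twist":[0,0,0],"hand":0.093},
    {"travel":[0,0,0],"twist":[0,0,0],"hand":0.093},
    {"travel":[0,0,0],"twist":[0,0,0],"hand":0.093},
    {"travel":[0,0,0],"twist":[0,0,0],"hand":0.093},
    {"travel":[0,0,0],"twist":[0,0,0],"hand":0.093}
  ]
}}

```text
time: 8.18
tool_pos: [0.5793, -0.1087, 0.0237]
ee_rot: [-0.0, 0.383, 0.924, -0.0]
contact_force: [-0.5, -0.7, -0.5]
width: 0.0928
grasp_force: 0.0
```

Converted, -0.12 m / 0.6 = -0.2, -0.09 m / 0.6 = -0.15, 16 degrees / 120 = 0.1333.

Emit:
{"op": "play_rows", "data": {
  "moves": [
    {"travel":[0,0,-0.05],"twist":[0,0,0],"hand":0.093},
    {"travel":[0,0,-0.15],"twist":[0,0,0],"hand":0.093},
    {"travel":[0,0,-0.2],"twist":[0,0,0],"hand":0.093},
    {"travel":[0,0.1,-0.2],"twist":[0,0,0.0833],"hand":0.093},
    {"travel":[0,0.2,-0.2],"twist":[0,0,0.1333],"hand":0.093}
  ]
}}

```text
time: 8.8
tool_pos: [0.6658, -0.0236, 0.1453]
ee_rot: [0.001, 0.51, 0.86, 0.0]
contact_force: [-0.2, -1.6, -0.2]
width: 0.0928
grasp_force: 0.0
```

```bash
python3 go.py .440 .323 .15 29
```

```text
travel mm [412.4 -32.3  15.8] twist [ 0.1  0.1 -0.4] pos [ 0.6658 -0.0236  0.1453] t 8.8 w 0.0928 F [-0.2 -1.6 -0.2] q [-0.11  0.33  1.35 -0.    1.46 -0.61]
```

Converted, 0.3 m / 0.6 = 0.5, 0.24 m / 0.6 = 0.4.

Emit:
{"op": "play_rows", "data": {
  "moves": [
    {"travel":[0.1,-0.0083,0],"twist":[0,0,0],"hand":0.093},
    {"travel":[0.2,-0.0167,0],"twist":[0,0,0],"hand":0.093},
    {"travel":[0.3,-0.025,0],"twist":[0,0,0],"hand":0.093},
    {"travel":[0.4,-0.0333,0],"twist":[0,0,0],"hand":0.093},
    {"travel":[0.5,-0.0417,0],"twist":[0,0,0],"hand":0.093}
  ]
}}

```text
time: 9.43
tool_pos: [0.4958, 0.2279, 0.1438]
ee_rot: [0.0, 0.508, 0.861, 0.0]
contact_force: [0.7, 0.7, -0.0]
width: 0.0931
grasp_force: 0.0
```

Converted, 0.112 m / 0.6 = 0.1867, 0.105 m / 0.6 = 0.175.

Emit:
{"op": "play_rows", "data": {
  "moves": [
    {"travel":[0.1,-0.0067,0.0167],"twist":[0,0,0],"hand":0.093},
    {"travel":[0.175,-0.0117,0.0167],"twist":[0,0,0],"hand":0.093},
    {"travel":[0.1867,-0.0117,0.0167],"twist":[0,0,0],"hand":0.093},
    {"travel":[0.1867,-0.0117,0.0167],"twist":[0,0,0],"hand":0.093}
  ]
}}

```text
time: 9.93
tool_pos: [0.4368, 0.3211, 0.1339]
ee_rot: [0.0, 0.507, 0.862, 0.0]
contact_force: [0.8, -0.4, -0.2]
width: 0.093
grasp_force: 0.0
```

```bash
python3 go.py .440 .323 .03 28.5; python3 - <<'E'
from m import *
c=[]
for n,P in(('top',[.52,.1,.05]),('side',[.5,.1,.05])):
    f=grab(n); np.save(f'pics/{n}1.npy',f,allow_pickle=True); c.append(f['pixels'][70:270,60:320,::-1])
cv2.imwrite('pics/g4.png',cv2.resize(np.hstack(c),None,fx=1.53,fy=1.53,interpolation=cv2.INTER_CUBIC))
E
```

```text
travel mm [1.000e-01 3.700e+00 1.251e+02] twist [0.  0.  0.5] pos [0.4368 0.3211 0.1339] t 9.93 w 0.093 F [ 0.8 -0.4 -0.2] q [ 0.54  0.01  1.73 -0.    1.4   0.03]
```

View pics/g4.png

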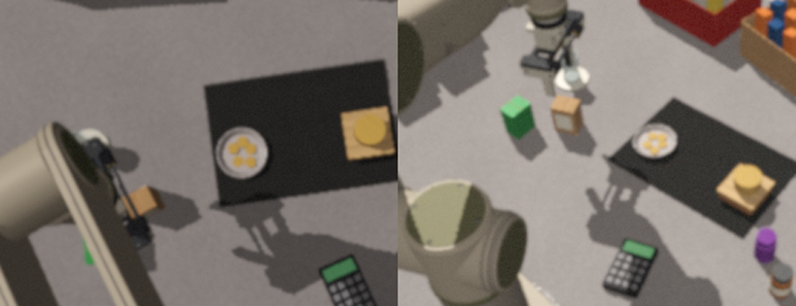

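The tin sits on the riser at (370,130) in the left view, and the carton at (143,201) is untouched. Next, the carton.

Converted, 0.125 m / 0.6 = 0.2083, 0.1 m / 0.6 = 0.1667, 0.5 degrees / 120 = 0.0042.

Emit:
{"op": "play_rows", "data": {
  "moves": [
    {"travel":[0,0.005,0.0833],"twist":[0,0,0.0042],"hand":0.093},
    {"travel":[0,0.005,0.1667],"twist":[0,0,0.0042],"hand":0.093},
    {"travel":[0,0.005,0.2083],"twist":[0,0,0.0042],"hand":0.093},
    {"travel":[0,0.005,0.2083],"twist":[0,0,0.0042],"hand":0.093},
    {"travel":[0,0.005,0.2083],"twist":[0,0,0.0042],"hand":0.03}
  ]
}}

```text
time: 10.65
tool_pos: [0.4408, 0.3224, 0.0102]
ee_rot: [0.0, 0.512, 0.859, 0.001]
contact_force: [-0.8, 0.5, -0.1]
width: 0.0869
grasp_force: 0.0
```

Emit:
{"op": "play_rows", "data": {
  "moves": [
    {"travel":[0,0,0],"twist":[0,0,0],"hand":0.02},
    {"travel":[0,0,0],"twist":[0,0,0],"hand":0.02},
    {"travel":[0,0,0],"twist":[0,0,0],"hand":0.02},
    {"travel":[0,0,0],"twist":[0,0,0],"hand":0.02},
    {"travel":[0,0,0],"twist":[0,0,0],"hand":0.02}
  ]
}}

```text
time: 11.28
tool_pos: [0.4394, 0.3227, 0.009]
ee_rot: [0.0, 0.511, 0.859, 0.0]
contact_force: [0.9, 1.0, 1.9]
width: 0.0441
grasp_force: 30.0
```

```bash
python3 go.py .561 .0135 .14 8.55
```

```text
travel mm [-329.8  -40.5 -109.9] twist [ 0.  -0.  19.9] pos [0.4394 0.3227 0.009 ] t 11.28 w 0.0441 F [0.9 1.  1.9] q [0.54 0.16 1.82 0.   1.17 0.04]
```

Converted, -0.15 m / 0.6 = -0.25, -0.04 m / 0.6 = -0.0667, 19.9 degrees / 120 = 0.1658.

Emit:
{"op": "play_rows", "data": {
  "moves": [
    {"travel":[0,0,-0.0667],"twist":[0,0,0],"hand":0.02},
    {"travel":[0,0,-0.15],"twist":[0,0,0],"hand":0.02},
    {"travel":[-0.0833,-0.01,-0.1833],"twist":[0,0,0.05],"hand":0.02},
    {"travel":[-0.1667,-0.02,-0.1833],"twist":[0,0,0.1167],"hand":0.02},
    {"travel":[-0.25,-0.03,-0.1833],"twist":[0,0,0.1658],"hand":0.02}
  ]
}}

```text
time: 11.9
tool_pos: [0.4953, 0.1809, 0.1191]
ee_rot: [0.0, 0.654, 0.757, 0.0]
contact_force: [0.7, -1.0, -1.2]
width: 0.0436
grasp_force: 30.0
```

```bash
python3 go.py .561 .0135 .14 8.55
```

```text
travel mm [-175.2   40.5    0.3] twist [ 0.  -0.  -0.2] pos [0.4953 0.1809 0.1191] t 11.9 w 0.0436 F [ 0.7 -1.  -1.2] q [ 0.25 -0.02  1.78 -0.    1.37  0.11]
```

Converted, -0.175 m / 0.6 = -0.2917, -0.15 m / 0.6 = -0.25.

Emit:
{"op": "play_rows", "data": {
  "moves": [
    {"travel":[-0.0833,0.02,0],"twist":[0,0,0],"hand":0.02},
    {"travel":[-0.1667,0.04,0],"twist":[0,0,0],"hand":0.02},
    {"travel":[-0.25,0.06,0],"twist":[0,0,0],"hand":0.02},
    {"travel":[-0.2917,0.0667,0.0333],"twist":[0,0,0],"hand":0.02},
    {"travel":[-0.2917,0.0667,0.1],"twist":[0,0,0],"hand":0.02}
  ]
}}

```text
time: 12.52
tool_pos: [0.563, 0.0126, 0.06]
ee_rot: [0.002, 0.653, 0.757, 0.001]
contact_force: [1.0, -0.5, -0.5]
width: 0.0436
grasp_force: 30.0
```

```bash
python3 go.py .561 .0135 .0342 8.55
```

```text
travel mm [ 1.2 -2.  47. ] twist [ 0.2  0.1 -0.1] pos [0.563  0.0126 0.06  ] t 12.53 w 0.0436 F [ 1.  -0.5 -0.5] q [-0.07  0.13  1.74 -0.    1.26 -0.21]
```

Converted, 0.046 m / 0.6 = 0.0767, -0.001 m / 0.6 = -0.0017.

Emit:
{"op": "play_rows", "data": {
  "moves": [
    {"travel":[0.0017,-0.0017,0.0417],"twist":[0,0,0],"hand":0.02},
    {"travel":[0.0017,-0.0017,0.07],"twist":[0,0,0],"hand":0.02},
    {"travel":[0.0017,-0.0017,0.0767],"twist":[0,0,0],"hand":0.02},
    {"travel":[0.0017,-0.0017,0.0767],"twist":[0,0,0],"hand":0.02},
    {"travel":[0.0017,-0.0017,0.0767],"twist":[0,0,0],"hand":0.02}
  ]
}}

```text
time: 13.15
tool_pos: [0.56, 0.0159, 0.0133]
ee_rot: [0.0, 0.652, 0.758, 0.0]
contact_force: [0.7, 0.7, -1.9]
width: 0.0439
grasp_force: 30.0
```

```bash
python3 go.py .561 .0135 .0342 8.55
```

```text
travel mm [-2.6  0.6  0.3] twist [0.1 0.  0. ] pos [0.56   0.0159 0.0133] t 13.15 w 0.0439 F [ 0.7  0.7 -1.9] q [-0.06  0.19  1.77 -0.    1.18 -0.21]
```

Good; release and lift.

Converted, -0.002 m / 0.6 = -0.0033, 0.0005 m / 0.6 = 0.0008.

Emit:
{"op": "play_rows", "data": {
  "moves": [
    {"travel":[-0.0033,0,0],"twist":[0,0,0],"hand":0.02},
    {"travel":[-0.0033,0,0.0008],"twist":[0,0,0],"hand":0.093},
    {"travel":[-0.0033,0,0.0008],"twist":[0,0,0],"hand":0.093},
    {"travel":[-0.0033,0,0.0008],"twist":[0,0,0],"hand":0.093},
    {"travel":[-0.0033,0,0.0008],"twist":[0,0,0],"hand":0.093}
  ]
}}

```text
time: 13.78
tool_pos: [0.5598, 0.0139, 0.0123]
ee_rot: [0.0, 0.652, 0.758, 0.0]
contact_force: [-0.4, -0.2, -0.9]
width: 0.0795
grasp_force: 0.0
```

Converted, -0.14 m / 0.6 = -0.2333, -0.09 m / 0.6 = -0.15, 18 degrees / 120 = 0.15.

Emit:
{"op": "play_rows", "data": {
  "moves": [
    {"travel":[0,0,-0.05],"twist":[0,0,0],"hand":0.093},
    {"travel":[0,0,-0.15],"twist":[0,0,0],"hand":0.093},
    {"travel":[0,0,-0.2333],"twist":[0,0,0],"hand":0.093},
    {"travel":[0,0,-0.2333],"twist":[0,0,0.0667],"hand":0.093},
    {"travel":[0,0,-0.2333],"twist":[0,0,0.15],"hand":0.093}
  ]
}}

```text
time: 14.4
tool_pos: [0.5605, 0.0138, 0.1536]
ee_rot: [0.001, 0.764, 0.645, 0.001]
contact_force: [-0.6, -0.1, -0.9]
width: 0.0932
grasp_force: 0.0
```

```bash
python3 go.py .451 -.317 .14 -27
```

```text
travel mm [-344.6  -52.1   34.6] twist [ 0.1 -0.  17.3] pos [0.5605 0.0138 0.1536] t 14.4 w 0.0932 F [-0.6 -0.1 -0.9] q [-0.07  0.05  1.66 -0.    1.44  0.1 ]
```

Converted, -0.3 m / 0.6 = -0.5, -0.24 m / 0.6 = -0.4, 17.3 degrees / 120 = 0.1442.

Emit:
{"op": "play_rows", "data": {
  "moves": [
    {"travel":[-0.1,-0.015,0],"twist":[0,0,0.0667],"hand":0.093},
    {"travel":[-0.2,-0.03,0],"twist":[0,0,0.1442],"hand":0.093},
    {"travel":[-0.3,-0.045,0],"twist":[0,0,0.1442],"hand":0.093},
    {"travel":[-0.4,-0.06,0],"twist":[0,0,0.1442],"hand":0.093},
    {"travel":[-0.5,-0.075,0],"twist":[0,0,0.1442],"hand":0.093}
  ]
}}

```text
time: 15.02
tool_pos: [0.4654, -0.2764, 0.1525]
ee_rot: [0.0, 0.851, 0.525, 0.0]
contact_force: [0.6, 0.5, 0.3]
width: 0.0929
grasp_force: 0.0
```

Converted, -0.04 m / 0.6 = -0.0667, 0.006 m / 0.6 = 0.01.

Emit:
{"op": "play_rows", "data": {
  "moves": [
    {"travel":[-0.0667,0.01,0],"twist":[0,0,0],"hand":0.093},
    {"travel":[-0.0667,0.01,0],"twist":[0,0,0],"hand":0.093},
    {"travel":[-0.0667,0.01,0],"twist":[0,0,0],"hand":0.093}
  ]
}}

```text
time: 15.4
tool_pos: [0.4536, -0.3127, 0.1521]
ee_rot: [-0.0, 0.852, 0.524, 0.0]
contact_force: [0.1, 0.4, -0.2]
width: 0.0928
grasp_force: 0.0
```

```bash
python3 go.py .451 -.317 .018 -27; python3 - <<'E'
from m import *
c=[]
for n in('top','side'):
    f=grab(n); np.save(f'pics/{n}2.npy',f,allow_pickle=True); c.append(f['pixels'][(100 if n=='top' else 110):(240 if n=='top' else 280),200:400,::-1])
c=[cv2.resize(x,(400,int(x.shape[0]*2)),interpolation=cv2.INTER_CUBIC)[:280] for x in c]
cv2.imwrite('pics/g5.png',np.hstack(c))
E
```

```text
travel mm [ -5.1  -0.3 155.3] twist [-0.  -0.   0.2] pos [ 0.4536 -0.3127  0.1521] t 15.4 w 0.0928 F [ 0.1  0.4 -0.2] q [-0.7   0.02  1.68  0.    1.44 -0.23]
```

View pics/g5.png

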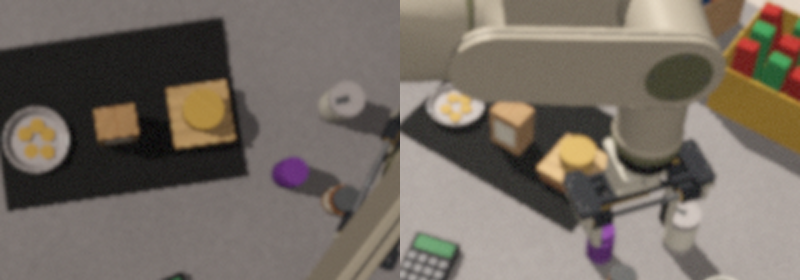

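Emit:
{"op": "play_rows", "data": {
  "moves": [
    {"travel":[-0.0067,0,0.0833],"twist":[0,0,0],"hand":0.093},
    {"travel":[-0.0067,0,0.1667],"twist":[0,0,0],"hand":0.093},
    {"travel":[-0.0067,0,0.2417],"twist":[0,0,0],"hand":0.093},
    {"travel":[-0.0067,0,0.255],"twist":[0,0,0],"hand":0.093},
    {"travel":[-0.0067,0,0.255],"twist":[0,0,0],"hand":0.06}
  ]
}}

```text
time: 16.12
tool_pos: [0.4524, -0.3163, 0.0]
ee_rot: [0.0, 0.851, 0.525, 0.0]
contact_force: [-0.1, 0.1, -0.1]
width: 0.0869
grasp_force: 0.0
```

Emit:
{"op": "play_rows", "data": {
  "moves": [
    {"travel":[0,0,0],"twist":[0,0,0],"hand":0.02},
    {"travel":[0,0,0],"twist":[0,0,0],"hand":0.02},
    {"travel":[0,0,0],"twist":[0,0,0],"hand":0.02},
    {"travel":[0,0,0],"twist":[0,0,0],"hand":0.02},
    {"travel":[0,0,0],"twist":[0,0,0],"hand":0.02}
  ]
}}

```text
time: 16.75
tool_pos: [0.4518, -0.3168, -0.0005]
ee_rot: [0.0, 0.851, 0.524, 0.0]
contact_force: [-0.5, 0.1, 2.7]
width: 0.0423
grasp_force: 30.0
```

```bash
python3 go.py .58 -.109 .15 -27;  python3 - <<'E'
from m import *
S=4
t=np.load('pics/top2.npy',allow_pickle=True).item()
def hs(f):
    return cv2.cvtColor(cv2.resize(f['pixels'],None,fx=S,fy=S,interpolation=cv2.INTER_CUBIC),cv2.COLOR_RGB2HSV).astype(int)
h=hs(t)
for u,v in((302,155),(287,145),(290,170),(314,170)): print(h[v*S,u*S])
wood=(h[...,0]>8)&(h[...,0]<28)&(h[...,1]>95)&(h[...,2]>80)
def px(c): return (np.array(c)+.5)/S-.5
for nm,uv,z in(('riser',(300,157),.034),('cart',(258,161),.082)):
    c=px(cont(wood,np.array(uv)*S));r=cv2.minAreaRect(plane(t,c,z));print(nm,np.round(r[0],4),np.round(r[1],4),r[2])
for th in (140,150,160):
    c=px(cont((h[...,1]>th)&(h[...,2]>80)&(h[...,0]<28),np.array((302,155))*S));r=cv2.fitEllipse(plane(t,c,.066));print('tin',np.round(r[0],4),np.round(r[1],4))
E
```

```text
travel mm [ 243.3   21.  -129.3] twist [0.  0.  0.3] pos [ 0.4518 -0.3168 -0.0005] t 16.75 w 0.0423 F [-0.5  0.1  2.7] q [-0.7   0.19  1.8  -0.    1.15 -0.24]
[ 20 157 174]
[ 17 122 159]
[ 17 119 176]
[ 18 123 135]
riser [ 0.5804 -0.1078] [0.0968 0.096 ] 8.76757526397705
cart [0.5607 0.0177] [0.0496 0.0628] 8.197999000549316
tin [ 0.5804 -0.1098] [0.0607 0.062 ]
tin [ 0.5801 -0.1097] [0.0565 0.0582]
tin [ 0.5672 -0.1036] [0.0035 0.0056]
```

Converted, -0.15 m / 0.6 = -0.25, -0.13 m / 0.6 = -0.2167.

Emit:
{"op": "play_rows", "data": {
  "moves": [
    {"travel":[0,0,-0.0667],"twist":[0,0,0],"hand":0.02},
    {"travel":[0,0,-0.15],"twist":[0,0,0],"hand":0.02},
    {"travel":[0,0,-0.2167],"twist":[0,0,0],"hand":0.02},
    {"travel":[0.0667,0.005,-0.25],"twist":[0,0,0],"hand":0.02},
    {"travel":[0.1333,0.0117,-0.25],"twist":[0,0,0],"hand":0.02}
  ]
}}

```text
time: 17.38
tool_pos: [0.4955, -0.2487, 0.1518]
ee_rot: [0.002, 0.852, 0.524, 0.001]
contact_force: [1.0, -0.1, -1.0]
width: 0.0426
grasp_force: 30.0
```

Converted, 0.163 m / 0.6 = 0.2717, 0.155 m / 0.6 = 0.2583.

Emit:
{"op": "play_rows", "data": {
  "moves": [
    {"travel":[0.0667,0.0067,0],"twist":[0,0,0],"hand":0.02},
    {"travel":[0.1333,0.0133,0],"twist":[0,0,0],"hand":0.02},
    {"travel":[0.2,0.02,0],"twist":[0,0,0],"hand":0.02},
    {"travel":[0.2583,0.0233,0],"twist":[0,0,0],"hand":0.02},
    {"travel":[0.2717,0.0233,0],"twist":[0,0,0],"hand":0.02}
  ]
}}

```text
time: 18.0
tool_pos: [0.5802, -0.1071, 0.1486]
ee_rot: [-0.001, 0.851, 0.526, -0.0]
contact_force: [-0.8, -0.4, -1.9]
width: 0.0426
grasp_force: 30.0
```

```bash
python3 go.py .58 -.1095 .0872 -27
```

```text
travel mm [-2.2  1.  82.6] twist [-0.1 -0.   0.4] pos [ 0.5802 -0.1071  0.1486] t 18.0 w 0.0426 F [-0.8 -0.4 -1.9] q [-0.27  0.13  1.58  0.    1.44  0.19]
```

Converted, 0.073 m / 0.6 = 0.1217, -0.001 m / 0.6 = -0.0017.

Emit:
{"op": "play_rows", "data": {
  "moves": [
    {"travel":[-0.0017,0.0017,0.05],"twist":[0,0,0],"hand":0.02},
    {"travel":[-0.0017,0.0017,0.0917],"twist":[0,0,0],"hand":0.02},
    {"travel":[-0.0017,0.0017,0.1167],"twist":[0,0,0],"hand":0.02},
    {"travel":[-0.0017,0.0017,0.1217],"twist":[0,0,0],"hand":0.02},
    {"travel":[-0.0017,0.0017,0.1217],"twist":[0,0,0],"hand":0.02}
  ]
}}

```text
time: 18.62
tool_pos: [0.5806, -0.1109, 0.077]
ee_rot: [0.0, 0.851, 0.524, 0.0]
contact_force: [-0.4, 0.2, -0.9]
width: 0.0422
grasp_force: 30.0
```

```bash
python3 go.py .58 -.1095 .0872 -27;python3 - <<'E'
from m import *
c=[]
for n in('top','side'):
    f=grab(n); p=proj(f,[.58,-.109,.09]).astype(int)
    c.append(cv2.resize(f['pixels'][p[1]-40:p[1]+40,p[0]-40:p[0]+40,::-1],(400,400),interpolation=cv2.INTER_CUBIC))
cv2.imwrite('pics/g6.png',np.hstack(c))
E
```

```text
travel mm [ 0.9 -1.1 11. ] twist [ 0.  -0.   0.3] pos [ 0.5806 -0.1109  0.077 ] t 18.62 w 0.0422 F [-0.4  0.2 -0.9] q [-0.28  0.19  1.64 -0.    1.31  0.19]
```

View pics/g6.png

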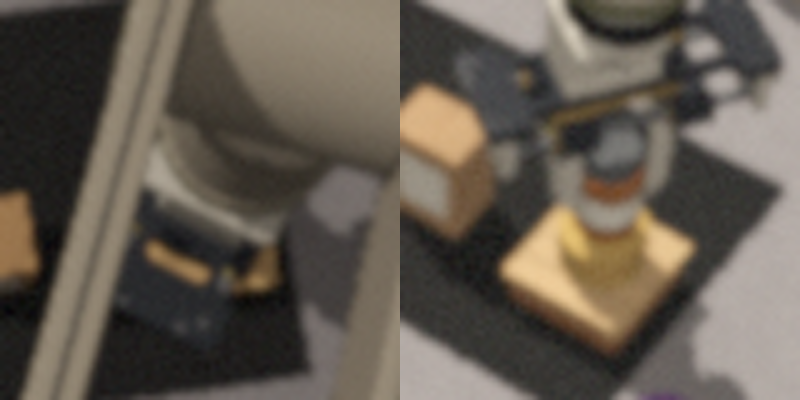

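The side crop shows the jar held upright at (612,185), just above the tin at (603,240), and centred to within a few mm. Lower it and release.

Converted, 0.011 m / 0.6 = 0.0183, 0.01 m / 0.6 = 0.0167.

Emit:
{"op": "play_rows", "data": {
  "moves": [
    {"travel":[0.0017,-0.0017,0.01],"twist":[0,0,0],"hand":0.02},
    {"travel":[0.0017,-0.0017,0.0167],"twist":[0,0,0],"hand":0.02},
    {"travel":[0.0017,-0.0017,0.0183],"twist":[0,0,0],"hand":0.02},
    {"travel":[0.0017,-0.0017,0.0183],"twist":[0,0,0],"hand":0.02}
  ]
}}

```text
time: 19.23
tool_pos: [0.5799, -0.109, 0.0655]
ee_rot: [-0.0, 0.851, 0.525, 0.0]
contact_force: [-1.4, 1.0, 1.8]
width: 0.0426
grasp_force: 30.0
```

```bash
python3 go.py .58 -.1095 .0872 -27
```

```text
travel mm [-0.4  0.4 -0.5] twist [-0.  -0.   0.3] pos [ 0.5799 -0.109   0.0655] t 19.23 w 0.0426 F [-1.4  1.   1.8] q [-0.27  0.2   1.65  0.    1.29  0.19]
```

Emit:
{"op": "play_rows", "data": {
  "moves": [
    {"travel":[0,0,0],"twist":[0,0,0],"hand":0.093},
    {"travel":[0,0,0],"twist":[0,0,0],"hand":0.093},
    {"travel":[0,0,0],"twist":[0,0,0],"hand":0.093},
    {"travel":[0,0,0],"twist":[0,0,0],"hand":0.093},
    {"travel":[0,0,0],"twist":[0,0,0],"hand":0.093}
  ]
}}

```text
time: 19.85
tool_pos: [0.5798, -0.1091, 0.0653]
ee_rot: [0.0, 0.851, 0.525, -0.0]
contact_force: [-0.7, 0.6, 1.3]
width: 0.0879
grasp_force: 0.0
```

Converted, -0.12 m / 0.6 = -0.2, -0.11 m / 0.6 = -0.1833, 18 degrees / 120 = 0.15.

Emit:
{"op": "play_rows", "data": {
  "moves": [
    {"travel":[0,0,-0.0333],"twist":[0,0,0],"hand":0.093},
    {"travel":[0,0,-0.1],"twist":[0,0,0],"hand":0.093},
    {"travel":[0,0,-0.1833],"twist":[0,0,0],"hand":0.093},
    {"travel":[-0.0833,0.05,-0.2],"twist":[0,0,0.0667],"hand":0.093},
    {"travel":[-0.1667,0.1,-0.2],"twist":[0,0,0.15],"hand":0.093}
  ]
}}

```text
time: 20.48
tool_pos: [0.5903, -0.2267, 0.1899]
ee_rot: [0.002, 0.924, 0.383, 0.002]
contact_force: [1.2, -0.5, -0.5]
width: 0.0929
grasp_force: 0.0
```

```bash
python3 go.py .593 -.318 .15 -81.5
```

```text
travel mm [-62.8  66.   61.4] twist [ 0.3 -0.2 36.6] pos [ 0.5903 -0.2267  0.1899] t 20.48 w 0.0929 F [ 1.2 -0.5 -0.5] q [-0.45  0.21  1.41  0.    1.51  0.34]
```

Converted, 0.065 m / 0.6 = 0.1083, 0.05 m / 0.6 = 0.0833, 36.6 degrees / 120 = 0.305.

Emit:
{"op": "play_rows", "data": {
  "moves": [
    {"travel":[-0.05,0.05,0.0333],"twist":[0,0,0.0833],"hand":0.093},
    {"travel":[-0.1033,0.1083,0.0833],"twist":[0,0,0.1667],"hand":0.093},
    {"travel":[-0.1033,0.1083,0.0833],"twist":[0,0,0.25],"hand":0.093},
    {"travel":[-0.1033,0.1083,0.0833],"twist":[0,0,0.305],"hand":0.093},
    {"travel":[-0.1033,0.1083,0.0833],"twist":[0,0,0.305],"hand":0.093}
  ]
}}

```text
time: 21.1
tool_pos: [0.5913, -0.3156, 0.1368]
ee_rot: [0.0, 0.997, 0.076, 0.001]
contact_force: [0.6, 0.6, 0.2]
width: 0.0926
grasp_force: 0.0
```

```bash
python3 go.py .593 -.318 .032 -81.5
```

```text
travel mm [  1.1   2.5 126. ] twist [ 0.  -0.1  0.2] pos [ 0.5913 -0.3156  0.1368] t 21.1 w 0.0926 F [0.6 0.6 0.2] q [-0.57  0.35  1.35  0.    1.45  0.85]
```

Converted, 0.124 m / 0.6 = 0.2067, 0.001 m / 0.6 = 0.0017.

Emit:
{"op": "play_rows", "data": {
  "moves": [
    {"travel":[0.0017,0.0033,0.0833],"twist":[0,0,0],"hand":0.093},
    {"travel":[0.0017,0.0033,0.1667],"twist":[0,0,0],"hand":0.093},
    {"travel":[0.0017,0.0033,0.2067],"twist":[0,0,0],"hand":0.093},
    {"travel":[0.0017,0.0033,0.2067],"twist":[0,0,0],"hand":0.093},
    {"travel":[0.0017,0.0033,0.2067],"twist":[0,0,0],"hand":0.06}
  ]
}}

```text
time: 21.72
tool_pos: [0.5936, -0.3177, 0.0136]
ee_rot: [0.001, 0.997, 0.076, 0.001]
contact_force: [-0.0, -0.1, 0.2]
width: 0.0869
grasp_force: 0.0
```

Emit:
{"op": "play_rows", "data": {
  "moves": [
    {"travel":[0,0,0],"twist":[0,0,0],"hand":0.025},
    {"travel":[0,0,0],"twist":[0,0,0],"hand":0.025},
    {"travel":[0,0,0],"twist":[0,0,0],"hand":0.025},
    {"travel":[0,0,0],"twist":[0,0,0],"hand":0.025},
    {"travel":[0,0,0],"twist":[0,0,0],"hand":0.025}
  ]
}}

```text
time: 22.35
tool_pos: [0.5924, -0.3172, 0.0116]
ee_rot: [0.0, 0.997, 0.076, 0.0]
contact_force: [-0.5, 0.7, 2.5]
width: 0.0508
grasp_force: 30.0
```

```bash
python3 go.py .633 .0265 .15 -81.5
```

```text
travel mm [  92.  -333.6 -117.2] twist [ 0.  -0.   0.2] pos [ 0.5924 -0.3172  0.0116] t 22.35 w 0.0508 F [-0.5  0.7  2.5] q [-0.57  0.47  1.43 -0.    1.24  0.85]
```

Converted, -0.2 m / 0.6 = -0.3333, -0.18 m / 0.6 = -0.3.

Emit:
{"op": "play_rows", "data": {
  "moves": [
    {"travel":[0,0,-0.0667],"twist":[0,0,0],"hand":0.025},
    {"travel":[0,0,-0.15],"twist":[0,0,0],"hand":0.025},
    {"travel":[0,0,-0.2333],"twist":[0,0,0],"hand":0.025},
    {"travel":[0.0167,0,-0.3],"twist":[0,0,0],"hand":0.025},
    {"travel":[0.0333,-0.0333,-0.3333],"twist":[0,0,0],"hand":0.025}
  ]
}}

```text
time: 22.98
tool_pos: [0.6097, -0.2951, 0.2135]
ee_rot: [0.001, 0.997, 0.075, 0.001]
contact_force: [0.1, -0.4, -4.3]
width: 0.0507
grasp_force: 30.0
```

```bash
python3 go.py .633 .0265 .15 -81.5; python3 - <<'E'
from m import *
S=4
f=grab('top')
i=f['pixels'];p=proj(f,[.6,-.03,.08]).astype(int);c=[cv2.resize(i[p[1]-50:p[1]+50,p[0]-50:p[0]+50,::-1],(400,400),interpolation=cv2.INTER_CUBIC)]
f2=grab('side');p=proj(f2,[.58,-.05,.08]).astype(int);c.append(cv2.resize(f2['pixels'][p[1]-50:p[1]+50,p[0]-50:p[0]+50,::-1],(400,400),interpolation=cv2.INTER_CUBIC));print(p)
cv2.imwrite('pics/g7.png',np.hstack(c))
h=cv2.cvtColor(cv2.resize(i,None,fx=S,fy=S,interpolation=cv2.INTER_CUBIC),cv2.COLOR_RGB2HSV).astype(int)
wood=(h[...,0]>8)&(h[...,0]<28)&(h[...,1]>95)&(h[...,2]>100)
c=(cont(wood,np.array((258,161))*S)+.5)/S-.5;r=cv2.minAreaRect(plane(f,c,.082));print(np.round(r[0],4),np.round(r[1],4),r[2])
E
```

```text
travel mm [  70.8 -314.7   84.3] twist [ 0.1 -0.1  0.1] pos [ 0.6097 -0.2951  0.2135] t 22.98 w 0.0507 F [ 0.1 -0.4 -4.3] q [-0.53  0.33  1.23 -0.    1.58  0.9 ]
[274 172]
[0.5605 0.0177] [0.0479 0.0607] 8.108680725097656
```

View pics/g7.png

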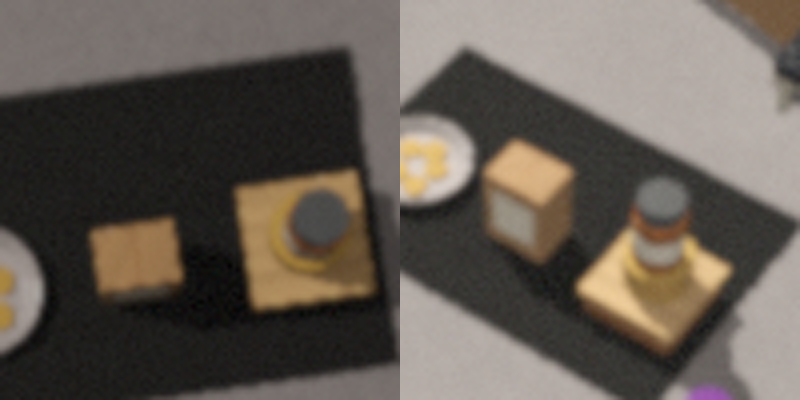

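The stack stands centred (jar cap at (320,218) in the left crop), and the carton at (137,260) is square to the mat. Carry the can over high.

Converted, -0.3 m / 0.6 = -0.5, -0.24 m / 0.6 = -0.4.

Emit:
{"op": "play_rows", "data": {
  "moves": [
    {"travel":[0.0333,-0.1,0],"twist":[0,0,0],"hand":0.025},
    {"travel":[0.0583,-0.2,0],"twist":[0,0,0],"hand":0.025},
    {"travel":[0.0833,-0.3,0],"twist":[0,0,0],"hand":0.025},
    {"travel":[0.1,-0.4,0],"twist":[0,0,0],"hand":0.025},
    {"travel":[0.1133,-0.5,0],"twist":[0,0,0],"hand":0.025}
  ]
}}

```text
time: 23.7
tool_pos: [0.6292, 0.0152, 0.2081]
ee_rot: [-0.0, 0.997, 0.076, -0.002]
contact_force: [1.1, 0.9, -4.0]
width: 0.0508
grasp_force: 30.0
```

Converted, 0.1 m / 0.6 = 0.1667, 0.07 m / 0.6 = 0.1167.

Emit:
{"op": "play_rows", "data": {
  "moves": [
    {"travel":[0.005,-0.0217,0.05],"twist":[0,0,0],"hand":0.025},
    {"travel":[0.005,-0.0217,0.1167],"twist":[0,0,0],"hand":0.025},
    {"travel":[0.005,-0.0217,0.1667],"twist":[0,0,0],"hand":0.025},
    {"travel":[0.005,-0.0217,0.1667],"twist":[0,0,0],"hand":0.025}
  ]
}}

```text
time: 24.2
tool_pos: [0.6274, 0.0266, 0.1052]
ee_rot: [-0.001, 0.997, 0.076, -0.005]
contact_force: [-0.8, -0.1, -2.5]
width: 0.0505
grasp_force: 30.0
```

```bash
python3 go.py .633 .0265 .0372 -81.5
```

```text
travel mm [ 6.4  1.2 89.1] twist [-0.1  0.6  0.2] pos [0.6274 0.0266 0.1052] t 24.2 w 0.0505 F [-0.8 -0.1 -2.5] q [-0.04  0.27  1.5  -0.    1.38  1.38]
```

Converted, 0.075 m / 0.6 = 0.125, 0.004 m / 0.6 = 0.0067.

Emit:
{"op": "play_rows", "data": {
  "moves": [
    {"travel":[0.0067,0.0017,0.05],"twist":[0,0,0],"hand":0.025},
    {"travel":[0.0067,0.0017,0.1],"twist":[0,0,0],"hand":0.025},
    {"travel":[0.0067,0.0017,0.125],"twist":[0,0,0],"hand":0.025},
    {"travel":[0.0067,0.0017,0.125],"twist":[0,0,0],"hand":0.025},
    {"travel":[0.0067,0.0017,0.125],"twist":[0,0,0],"hand":0.025}
  ]
}}

```text
time: 24.82
tool_pos: [0.6372, 0.0255, 0.038]
ee_rot: [0.0, 0.997, 0.076, 0.001]
contact_force: [-0.5, -0.4, -1.9]
width: 0.0505
grasp_force: 30.0
```

```bash
python3 go.py .633 .0265 .0372 -81.5
```

```text
travel mm [-4.1 -1.7 22. ] twist [ 0.  -0.1  0.2] pos [0.6372 0.0255 0.038 ] t 24.82 w 0.0505 F [-0.5 -0.4 -1.9] q [-0.04  0.35  1.53 -0.    1.26  1.38]
```

Converted, 0.0215 m / 0.6 = 0.0358, 0.018 m / 0.6 = 0.03.

Emit:
{"op": "play_rows", "data": {
  "moves": [
    {"travel":[-0.0067,-0.0025,0.0167],"twist":[0,0,0],"hand":0.025},
    {"travel":[-0.0067,-0.0025,0.03],"twist":[0,0,0],"hand":0.025},
    {"travel":[-0.0067,-0.0025,0.0358],"twist":[0,0,0],"hand":0.025},
    {"travel":[-0.0067,-0.0025,0.0358],"twist":[0,0,0],"hand":0.025},
    {"travel":[-0.0067,-0.0025,0.0358],"twist":[0,0,0],"hand":0.025}
  ]
}}

```text
time: 25.45
tool_pos: [0.632, 0.0264, 0.0155]
ee_rot: [-0.0, 0.997, 0.076, 0.0]
contact_force: [-5.2, 1.2, 6.2]
width: 0.0506
grasp_force: 30.0
```

```bash
python3 go.py .633 .0265 .0372 -81.5
```

```text
travel mm [ 1.   0.1 -0.5] twist [-0.  -0.   0.2] pos [0.632  0.0264 0.0155] t 25.45 w 0.0506 F [-5.2  1.2  6.2] q [-0.04  0.37  1.56  0.    1.22  1.38]
```

On the mat (contact felt); release, lift, move aside.

Emit:
{"op": "play_rows", "data": {
  "moves": [
    {"travel":[0,0,0],"twist":[0,0,0],"hand":0.093},
    {"travel":[0,0,0],"twist":[0,0,0],"hand":0.093},
    {"travel":[0,0,0],"twist":[0,0,0],"hand":0.093},
    {"travel":[0,0,0],"twist":[0,0,0],"hand":0.093},
    {"travel":[0,0,0],"twist":[0,0,0],"hand":0.093}
  ]
}}

```text
time: 26.08
tool_pos: [0.632, 0.0264, 0.0147]
ee_rot: [-0.0, 0.997, 0.076, -0.0]
contact_force: [0.2, 0.4, -0.2]
width: 0.0919
grasp_force: 0.0
```

Converted, -0.21 m / 0.6 = -0.35, -0.2 m / 0.6 = -0.3333.

Emit:
{"op": "play_rows", "data": {
  "moves": [
    {"travel":[0,0,-0.05],"twist":[0,0,0],"hand":0.093},
    {"travel":[0,0,-0.1333],"twist":[0,0,0],"hand":0.093},
    {"travel":[0,0,-0.2333],"twist":[0,0,0],"hand":0.093},
    {"travel":[0,0,-0.3333],"twist":[0,0,0],"hand":0.093},
    {"travel":[0,-0.0833,-0.35],"twist":[0,0,0],"hand":0.093}
  ]
}}

```text
time: 26.7
tool_pos: [0.6278, 0.0736, 0.2317]
ee_rot: [0.001, 0.997, 0.073, 0.005]
contact_force: [0.7, 0.6, -0.3]
width: 0.0931
grasp_force: 0.0
```

Converted, -0.22 m / 0.6 = -0.3667, -0.18 m / 0.6 = -0.3.

Emit:
{"op": "play_rows", "data": {
  "moves": [
    {"travel":[0,-0.1,0],"twist":[0,0,0],"hand":0.093},
    {"travel":[0,-0.2,0],"twist":[0,0,0],"hand":0.093},
    {"travel":[0,-0.3,0],"twist":[0,0,0],"hand":0.093},
    {"travel":[0,-0.3667,0],"twist":[0,0,0],"hand":0.093},
    {"travel":[0,-0.3667,0],"twist":[0,0,0],"hand":0.093}
  ]
}}

```text
time: 27.32
tool_pos: [0.5901, 0.2964, 0.2245]
ee_rot: [-0.0, 0.997, 0.078, -0.0]
contact_force: [-0.3, -0.3, 0.8]
width: 0.0931
grasp_force: 0.0
```

```bash
python3 - <<'E'
from m import *
S=4
f=grab('top');i=f['pixels'];c=[cv2.resize(i[100:215,200:350,::-1],(450,345),interpolation=cv2.INTER_CUBIC)]
f2=grab('side');c.append(cv2.resize(f2['pixels'][115:230,200:317,::-1],(350,345),interpolation=cv2.INTER_CUBIC))
cv2.imwrite('pics/g8.png',np.hstack(c))
# drawn check: expected top circles
for n,P in(('can top',[.632,.0264,.084]),('jar cap',[.58,-.1092,.136])):
    a=proj(f,P);b=proj(f2,P);print(n,((a-[200,100])*3).round(),((b-[200,115])*2.99+[450,0]).round())
E
```

```text
can top [164. 107.] [655. 109.]
jar cap [312. 152.] [717. 167.]
```

View pics/g8.png

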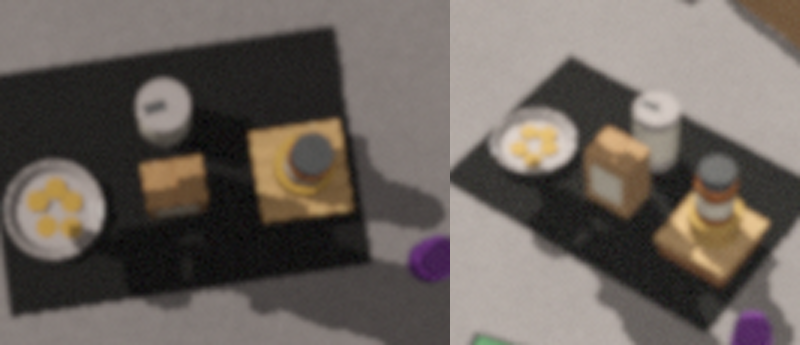

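Everything stands as planned. The can top is at (164,105) against an expected (164,107), and the jar cap at (311,154) against (312,152). The carton is square and midway, so I'm handing in.

```bash
python3 -c "
from rig import manip; print(manip.finish_job())"
```

```text
the job is handed in; nothing more can be done
None
```

The job is handed in with no verdict returned: tin and jar centred on the riser, carton square at the riser-dish midpoint, can about 25 mm behind it, all let go and upright in the last picture, and the tea glass and sugar bowl not touched by any move (neither was in that last picture).

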